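# Release the beacon tray, take out the banded beacon, relatch the tray

## Task

The tray of the beacon rack is held by a push latch: press its red plate gently down once and let go, so that the tray tips right out towards you, then take the orange beacon with the black band out of its leaning pocket and stand it upright on the middle of the round blue mat while the tray stays out. Then push the red plate back down until the latch catches again and leave the tray latched level. Leave the plain beacon in its pocket, and do not disturb the bronze clamp, the grey connector or the mug.

Things in the scene. Friction and masses are not known exactly. Their poses are not given: they have to be found in the camera images.
- rack: Fixed aluminium rack on a base plate (x -30 to 200, y +-145 mm, 12 thick). Origin on the table straight below the middle of the hinge line; x points away from the robot into the rack, y along the hinge line to the left, z up. Two posts (x 165, y +-136) carry the rail; a steel latch case (x 140 to 190, y +-35, up to 67 high) stands under the red plate.
- rail_edge (a point): Middle of the lower front edge of the aluminium rail (40 deep in x, 300 long in y, 30 high; from x 140, z 220 mm of the rack). It hangs over the red plate, so the plate is reached from the robot side, the tool tilted about 35 to 45 degrees from vertical with the fingers pointing down and away from the robot.
- keepers (a point): Midway between the front ends of two flat keeper tongues that reach forward from the rail over the pockets (each 26 wide, centred at y +-85, x 30 to 160, z 200 to 208 mm of the rack; 144 mm free between them). While the tray is level they stop the beacons from being lifted out; when it is tipped out the beacons lean out in front of them.
- tray (a joint): Tray hinge, rad: 0 level and latched, 0.48 (27 deg) tipped out to the robot, -0.08 firm bottom stop. A damped spring pushes it out (4 to 8 N at the plate). Push-push latch: latched, push below -0.055 and let go: it tips out to 0.48 in about 1.5 s; tipped out, push below -0.055 and let go: it catches at 0. Each full push changes the state. A push of 10 to 15 N reaches the stop; never 50 N.
- tray_hinge (a point): Middle of the hinge line, 50 mm above the table, fixed to the rack; the hinge axis is the rack's y axis.
- latch_pad (a point): Middle of the upper face of the red latch plate (60 mm along the hinge, 46 across, 6 thick), part of the tray: 150 mm behind and 70 mm above the hinge line in the tray's frame, its face turned 25 degrees towards the robot when level. It moves on a 166 mm circle about the hinge, 1.7 mm per 0.01 rad. Its axes are the tray's: x away from the robot, y along the hinge, z normal to the floor.
- tray_floor (a point): Middle of the tray's floor surface (60 mm behind and 5 mm below the hinge line while level), turning with the tray; z is normal to the floor. Two square pockets, 66 x 66 mm inside, have their centres at y +85 and -85 mm from it; their walls are 40 mm high and 5 mm thick.
- beacon_banded: Orange beacon shell with a broad black band around its shoulder (48 to 80 mm up), 0.2 to 0.4 kg, standing in either pocket of the tray. Origin at the centre of its underside, z along its axis to its top. Body 60 mm in diameter up to 70 mm, cone shoulder to 80 mm, then a straight round head of 32 mm diameter from 80 to 114 mm, rounded off at 120 mm. Pick it by the head and draw it out along its own axis, at least 45 mm.
- beacon_plain: The same orange shell without a black band, in the other pocket; to be left there.
- mat: Round blue mat, fixed to the table, 110 mm in diameter, 4 mm thick, with a small white dot at its middle; origin at the centre of its underside.
- pole_clamp: Bystander: loose bronze pole clamp, 90 x 50 x 54 mm, 0.7 kg; origin at the centre of its underside.
- solar_connector: Bystander: loose grey plastic solar connector, about 92 x 37 x 28 mm, lying beside the rack; origin under its middle.
- mug: Bystander: loose steel mug, 80 mm in diameter, 90 mm high; origin at the centre of its underside.
Mind the look-alikes: they are no part of the job. Leave any green look-alike of the beacon_plain alone.

How it is judged:
By the outcome, as a careful person would: the job done as asked, in the order asked, and still so for the second after the job is handed in, with the robot touching nothing.
It also fails if it takes over 67 s, if anything falls off the work surface, if the arm or the gripper's body presses on something with over 40 N, if the wrist force passes 120 N, or if a joint passes its speed limit or range.

## Robot

A 6-joint arm with a two-finger parallel gripper is mounted at the origin on the work surface. World frame = base frame: x ahead of the robot, y to its left, z up, the work surface at z = 0. Lengths are in m, angles in rad, forces in N, time in s.
With the tool pointing down it reaches from about 0.25 to 0.725 m from the base axis. Payload 9.7 kg.
Tool frame: the origin (TCP) lies midway between the tips of the shut fingers; the grasp point (between the pads) lies 19 mm behind it; z points along the fingers, y is the line along which they close (so a half turn about z gives the same grasp; the last joint's range is limited). The gripper opens to 85 mm and grips with 20 to 120 N. Pads are 22 mm wide; open, the fingers measure 114 mm over their backs; the gripper's body (76 mm by 85 mm) begins 54 mm behind the grasp point. The pads swing forward as they close: fully open they stand 13 mm farther back than shut.
Start: joints at [-1.317, 0.087, 0.176, 1.66, 0, 1.571], TCP at [0.138, -0.532, 0.231] pointing down, gripper open.
Joint ranges: [-3.13, 3.13], [-0.85, 1.81], [-1.15, 1.24], [-2.2, 2.28], [-1.44, 1.52], [-3.14, 3.14]. Speed limits (rad/s): [2.22, 2.22, 2.57, 3.14, 3.14, 3.14].

## Interface

Orientations are given as a unit quaternion [x, y, z, w].
In Python, from cell import robot, imaging gives the robot as it stands.
- The arm moves only by the shell command python3 -m jog 'ROWS' [FORCE]. ROWS is a JSON object of lists of equal length, an entry for each row: "linear": the shift along the tool's x, y, z in cm, a list of three; "delta_rot": the turn, a rotation vector about the tool's x, y, z in degrees, a list of three; "gripper": the gripper's target within -1 to 1 (fully open at 1, half-way at 0, shut at -1). In form: {"linear": [[tx, ty, tz], ...], "delta_rot": [[ax, ay, az], ...], "gripper": [gripper, ...]}. A call has 1 to 12 rows; each row is the pose to reach, as a shift and turn from the pose commanded when the call began, along the tool's axes at that moment; what a row does not reach only later rows make up. A row lasts 1/8 s, in which the tool goes at most 62.5 mm and 10.7 degrees, less where a joint would pass 70% of its speed; a pose out of reach is approached as far as the arm can. A call with a gripper value outside its range is refused whole. The fingers move at their own pace and stop on an object; FORCE is the grip in N (left out, the last holds). Time passes only in rows, so rows that repeat a pose let the fingers close. It gives the time, the measured TCP pose, the force, the opening and the grip force at its end, in the units of the state.
- robot.get_state(): the state, without advancing time (a new reading comes with each control period).
- imaging.camera(name): name is "scene" or "top" or "wrist"; returns the picture (420x560x3 uint8, blue, green, red); there is no depth.
- imaging.calibration(name): a dict with "fx", "fy", "cx", "cy" (pixels), "rvec" (rotation vector, rad) and "tvec" (3), from world to camera coordinates, as OpenCV has them; the wrist camera has in their place "hand_eye" (4x4, takes a point from camera to tool coordinates, whose origin is the TCP and whose axes are the flange's). Camera axes: x right, y down, z forward; pixel columns grow to the right and rows downward; lengths in m; the calibration is good to about 2 mm. A picture is of the moment at which its call begins: read the wrist's pose just before it. calibration takes no time and is no camera call.
- robot.close_job(): hands the job in; it is judged then, once.
The state is a dict: "clock": time; "qpos": joint angles; "qvel": joint speeds; "joint_torque": joint torques, N m; "position": TCP position; "tcp_rot": TCP orientation; "ft_force": force on the tool from outside, world axes, zero at the start; "ft_torque": the same for the moment, N m; "grip_width": finger opening in m; "grip_force": force on a finger pad.
Only numpy, scipy, OpenCV 4.12 (cv2) and the standard library are available. Lean on these libraries where they do the work, as an engineer would, in place of code of your own. Each camera call takes 0.05 s, during which the arm holds its last target. There are 200 camera calls.

## Working session

There is one attempt and no reset: what is moved stays moved. The work goes in short steps, Python scripts to look and compute and a shell command to move; the robot and the scene stay as the last step left them, time stands still between calls to the robot, and variables do not carry over. Pictures are saved under pics/ and viewed, at most 10 in all, crops included, and the job is handed in when it is done.

```bash
ls; mkdir -p pics
python3 - <<'E'
from cell import robot, imaging
import cv2,numpy as np
s=imaging.camera("scene");t=imaging.camera("top")
cv2.imwrite("pics/s0.png",s);cv2.imwrite("pics/t0.png",t)
for n in("scene","top","wrist"):print(n,imaging.calibration(n))
print(robot.get_state())
E
```

```text
pics
scene {'fx': 432.24776026037256, 'fy': 432.24776026037256, 'cx': 275.554290637379, 'cy': 203.16464097224218, 'rvec': array([ 1.34786176,  2.40660983, -0.73831698]), 'tvec': array([ 0.28367858, -0.29520962,  1.45890887])}
top {'fx': 406.7562192125742, 'fy': 406.7562192125742, 'cx': 274.78537412303774, 'cy': 202.1457846395095, 'rvec': array([ 2.13364522, -2.10370314,  0.18076801]), 'tvec': array([-0.01214036,  0.55400116,  0.90192416])}
wrist {'fx': 305.1535793098905, 'fy': 305.1535793098905, 'cx': 277.45490722493435, 'cy': 215.12921218393444, 'hand_eye': array([[-5.03037218e-05, -9.48796457e-01, -3.15888082e-01,
         8.07661346e-02],
       [ 9.99999956e-01, -1.39655241e-04,  2.60220892e-04,
        -2.12873193e-04],
       [-2.91012087e-04, -3.15888055e-01,  9.48796423e-01,
        -1.43653199e-01],
       [ 0.00000000e+00,  0.00000000e+00,  0.00000000e+00,
         1.00000000e+00]])}
{'clock': 0.1, 'qpos': array([-1.31699536e+00,  8.73936688e-02,  1.75226976e-01,  1.65981700e+00,
        8.50180379e-07,  1.57080519e+00]), 'qvel': array([ 0.00019736, -0.00208205,  0.00157339,  0.00096674,  0.00017636,
       -0.00183975]), 'joint_torque': array([-2.27290649e-03, -5.21562874e+01,  4.65651333e+01,  1.59503252e-02,
       -6.55428539e-05, -3.67967459e-06]), 'position': array([ 0.1380445 , -0.53217843,  0.23066723]), 'tcp_rot': array([ 9.91959319e-01,  1.26555746e-01, -7.47173878e-05, -5.88961314e-04]), 'ft_force': array([-0.57899509,  0.24169392, -1.15113465]), 'ft_torque': array([-0.02496955,  0.02433677, -0.03945363]), 'grip_force': 0.0, 'grip_width': 0.08547830547558079}
```

View pics/s0.png

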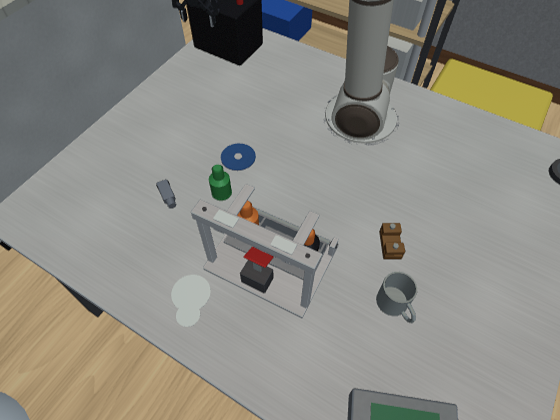

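View pics/t0.png

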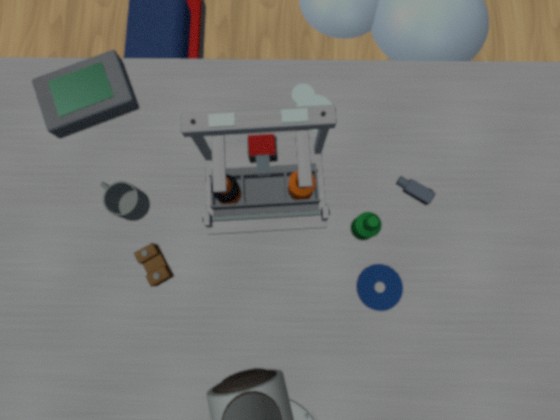

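Scene view: rail around (205,210)–(310,260), banded head at (312,235), plain at (249,210), mat (238,157), green look-alike (219,183). Top view: banded at (228,189), plain (302,184), green (367,225), mat (380,287), red plate (262,148).
Candidates in the top view are orange with black band (228,189), orange plain (302,184) and green bottle (367,225). By description I choose (228,189), and check it in a close crop.

```bash
cat > h.py <<'E'
import cv2,numpy as np
from cell import robot, imaging
from scipy.spatial.transform import Rotation as R
def cam(n):
    c=imaging.calibration(n);K=np.array([[c["fx"],0,c["cx"]],[0,c["fy"],c["cy"]],[0,0,1]])
    if n=="wrist":
        s=robot.get_state();T=np.eye(4);T[:3,:3]=R.from_quat(s["tcp_rot"]).as_matrix();T[:3,3]=s["position"]
        T=np.linalg.inv(T@c["hand_eye"]);return K,T[:3,:3],T[:3,3]
    return K,R.from_rotvec(c["rvec"]).as_matrix(),np.array(c["tvec"])
def ray(n,p):
    K,r,t=cam(n);d=r.T@np.linalg.inv(K)@[p[0],p[1],1];return -r.T@t,d/np.linalg.norm(d)
def onz(n,p,z):
    o,d=ray(n,p);return o+d*(z-o[2])/d[2]
def tri(*a):
    A=0;b=0
    for n,p in a:
        o,d=ray(n,p);M=np.eye(3)-np.outer(d,d);A=A+M;b=b+M@o
    x=np.linalg.solve(A,b)
    return x,[round(1e3*np.linalg.norm(np.cross(x-ray(n,p)[0],ray(n,p)[1])),1) for n,p in a]
def proj(n,X):
    K,r,t=cam(n);q=K@(r@np.asarray(X)+t);return q[:2]/q[2]
def mask(im,lo,hi):return cv2.inRange(cv2.cvtColor(im,cv2.COLOR_BGR2HSV),lo,hi)
def blobs(m,amin=15):
    n,_,s,c=cv2.connectedComponentsWithStats(m);return [(s[i,4],s[i,:4].tolist(),c[i].round(1).tolist()) for i in range(1,n) if s[i,4]>=amin]
E
python3 - <<'E'
from h import *
s=cv2.imread("pics/s0.png");t=cv2.imread("pics/t0.png")
a=cv2.resize(t[95:240,175:340],None,fx=4.8,fy=4.1,interpolation=2)
a=cv2.resize(t[95:240,175:340],None,fx=4,fy=4,interpolation=2);cv2.imwrite("pics/tc.png",a)
cv2.imwrite("pics/sc.png",cv2.resize(s[170:320,180:350],None,fx=4,fy=4,interpolation=2))
for n,i in(("scene",s),("top",t)):
    print(n,"red",blobs(mask(i,(0,150,90),(4,255,255))),"or",blobs(mask(i,(6,150,90),(16,255,255))))
    print("blue",blobs(mask(i,(100,130,60),(115,255,255)),100))
for p in((193,122),(323,115)):print(onz("top",p,.25))
for p in((204,208),(308,255)):print(onz("scene",p,.25))
E
```

```text
scene red [(np.int32(22), [238, 0, 5, 5], [240.0, 1.7]), (np.int32(319), [244, 247, 29, 21], [258.1, 256.7])] or [(np.int32(261), [238, 201, 21, 24], [249.0, 212.8]), (np.int32(90), [305, 229, 10, 16], [310.4, 238.0])]
blue [(np.int32(1546), [261, 0, 51, 41], [285.6, 17.8]), (np.int32(661), [221, 144, 34, 26], [237.7, 156.5])]
top red [(np.int32(436), [188, 0, 13, 58], [194.5, 27.1]), (np.int32(426), [249, 135, 26, 20], [261.5, 144.2])] or [(np.int32(300), [289, 172, 26, 24], [299.0, 186.1])]
blue [(np.int32(2956), [126, 0, 58, 57], [155.1, 28.0]), (np.int32(1428), [358, 265, 44, 45], [379.2, 287.0])]
[0.67164328 0.15212313 0.25      ]
[ 0.68840275 -0.09728323  0.25      ]
[ 0.68899593 -0.09453977  0.25      ]
[0.67048736 0.15677812 0.25      ]
```

View pics/tc.png

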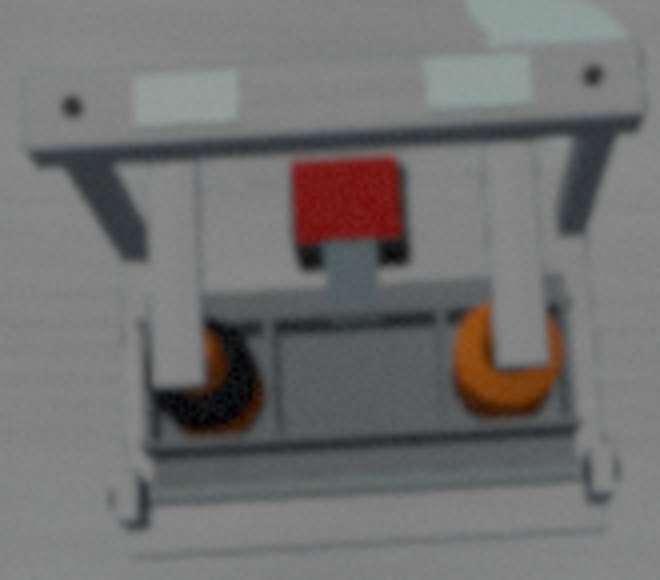

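View pics/sc.png

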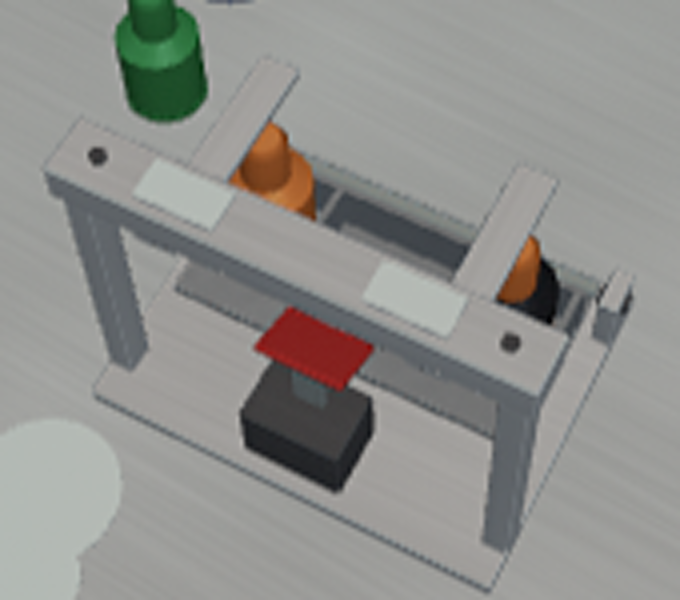

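The crops confirm it: black band on the left (+y) beacon (crop 210,375), the plain one on the right (510,360), and the red plate's face free between the keepers. Now I work out the rack frame.

Run:
```python
from h import *
T=lambda x,y:(175+(x+.5)/4-.5,95+(y+.5)/4-.5)
S=lambda x,y:(180+(x+.5)/4-.5,170+(y+.5)/4-.5)
d=[tri(("top",T(72,105)),("scene",S(97+413,156+186))),tri(("top",T(593,75)),("scene",S(97,156)))]
print(d)
k=[tri(("top",T(179,388)),("scene",S(537,175))),tri(("top",T(523,367)),("scene",S(282,68)))];print("keep",k)
print("keep z", [onz("top",T(179,388),.208),onz("top",T(523,367),.208)])
b=[onz("top",T(134,557),.012),onz("top",T(606,529),.012)];print("base front",b)
red=tri(("top",(261.5,144.2)),("scene",(258.1,256.7)));print("red",red)
def fr(a,b):
    v=(a-b);return np.degrees(np.arctan2(-v[0],v[1]))
for a,c in((d[0][0],d[1][0]),(k[0][0],k[1][0]),b):print("yaw",fr(a,c),np.linalg.norm(a-c))
yaw=np.radians(fr(d[0][0],d[1][0]));ex=np.array([np.cos(yaw),np.sin(yaw),0])
m=(d[0][0]+d[1][0])/2;print("orig rail",m-.16*ex);m=(k[0][0]+k[1][0])/2;print("orig keep",m-.03*ex);m=(b[0]+b[1])/2;print("orig base",m+.03*ex)
print("orig red",red[0]-.15*ex)
print("mat",onz("top",(379.2,287),.004),onz("scene",(237.7,156.5),.004))
```

```text
[(array([0.67285749, 0.15417235, 0.25095816]), [np.float64(1.6), np.float64(1.6)]), (array([ 0.69088647, -0.09555437,  0.2498738 ]), [np.float64(1.7), np.float64(1.7)])]
keep [(array([0.54565108, 0.10482223, 0.19996298]), [np.float64(1.3), np.float64(1.3)]), (array([ 0.55822088, -0.06487528,  0.19912359]), [np.float64(2.1), np.float64(2.1)])]
keep z [array([0.5445226 , 0.10239104, 0.208     ]), array([ 0.55718501, -0.06627117,  0.208     ])]
base front [array([0.48150907, 0.1557891 , 0.012     ]), array([ 0.50238592, -0.12833786,  0.012     ])]
red (array([0.67284641, 0.02847856, 0.11555247]), [np.float64(2.2), np.float64(2.2)])
yaw 4.129294835789189 0.2503790161577132
yaw 4.236266337667589 0.1701644765169195
yaw 4.202381102938744 0.2848929130409413
orig rail [0.52228732 0.0177878  0.25041598]
orig keep [0.52201386 0.01781326 0.19954328]
orig base [0.52186961 0.01588584 0.012     ]
orig red [0.5232358  0.01767745 0.11555247]
mat [ 0.36229084 -0.25324486  0.004     ] [ 0.36568357 -0.24759932  0.004     ]
```

```bash
cat >> h.py <<'E'
O=np.array([.5222,.0175,0]);YAW=np.radians(4.18)
RK=R.from_euler("z",YAW)
def rack(p):return O+RK.apply(np.array(p)/1e3)
def tool(tilt,flip=0):  # tool frame: z down tilted away from robot by tilt deg in rack xz plane
    return RK*R.from_euler("y",-tilt,degrees=True)*R.from_euler("x",180,degrees=True)*R.from_euler("z",flip,degrees=True)
def rel(p,q):
    s=robot.get_state();c=R.from_quat(s["tcp_rot"])
    print("lin cm",(c.inv().apply(p-s["position"])*100).round(2),"rot deg",np.degrees((c.inv()*q).as_rotvec()).round(2))
def st():
    s=robot.get_state();x=RK.inv().apply(s["position"]-O)*1e3
    print("t %.2f rack"%s["clock"],x.round(1),"F",s["ft_force"].round(1),"w %.4f gf %.1f"%(s["grip_width"],s["grip_force"]))
E
python3 - <<'E'
from h import *
print(tool(42).as_matrix().round(3))
rel(rack([-60,0,300]),tool(42))
E
```

```text
[[ 0.741  0.073  0.667]
 [ 0.054 -0.997  0.049]
 [ 0.669  0.    -0.743]]
lin cm [ 45.08 -44.65  -6.88] rot deg [-3.86 41.89  9.87]
```

```bash
python3 -m jog '{"linear":[[8,-8,-6.9],[45.1,-44.6,-6.9],[45.1,-44.6,-6.9],[45.1,-44.6,-6.9],[45.1,-44.6,-6.9],[45.1,-44.6,-6.9],[45.1,-44.6,-6.9],[45.1,-44.6,-6.9],[45.1,-44.6,-6.9],[45.1,-44.6,-6.9],[45.1,-44.6,-6.9],[45.1,-44.6,-6.9]],"delta_rot":[[0,0,0],[-3.9,41.9,9.9],[-3.9,41.9,9.9],[-3.9,41.9,9.9],[-3.9,41.9,9.9],[-3.9,41.9,9.9],[-3.9,41.9,9.9],[-3.9,41.9,9.9],[-3.9,41.9,9.9],[-3.9,41.9,9.9],[-3.9,41.9,9.9],[-3.9,41.9,9.9]],"gripper":[-1,-1,-1,-1,-1,-1,-1,-1,-1,-1,-1,-1]}' 30
python3 - <<'E'
from h import *
st();n=np.array([-np.sin(np.radians(25)),0,np.cos(np.radians(25))])
rel(rack([-60,0,300]),tool(42))
rel(rack(np.array([150,0,120])+n*20),tool(42))
cv2.imwrite("pics/w1.png",imaging.camera("wrist"))
E
```

```text
clock: 1.6
position: [0.4627, 0.0158, 0.2998]
tcp_rot: [0.933, 0.036, 0.358, -0.013]
ft_force: [0.6, -0.6, 0.7]
grip_width: 0.0002
grip_force: 0.0
t 1.60 rack [-59.5   2.7 299.8] F [ 0.6 -0.6  0.7] w 0.0002 gf 0.0
lin cm [-0.03  0.27 -0.05] rot deg [-0.09 -0.02  0.21]
lin cm [ 4.11  0.32 25.47] rot deg [-0.09 -0.02  0.21]
```

```bash
python3 -m jog '{"linear":[[4.1,0.2,6],[4.1,0.3,12],[4.1,0.3,18],[4.1,0.3,23],[4.1,0.3,25.4],[4.1,0.3,25.4]],"delta_rot":[[0,0,0],[0,0,0],[0,0,0],[0,0,0],[0,0,0],[0,0,0]],"gripper":[-1,-1,-1,-1,-1,-1]}'
python3 - <<'E'
from h import *
st();n=np.array([-np.sin(np.radians(25)),0,np.cos(np.radians(25))])
for d in (4,-4,-13):rel(rack(np.array([150,0,120])+n*d),tool(42))
w=imaging.camera("wrist");print(blobs(mask(w,(0,150,60),(4,255,255))), proj("wrist",rack([150,0,120])),proj("wrist",robot.get_state()["position"]))
cv2.imwrite("pics/w2.png",w)
E
```

```text
clock: 2.4
position: [0.6621, 0.0231, 0.1357]
tcp_rot: [0.934, 0.034, 0.356, -0.012]
ft_force: [-0.6, 0.2, -0.2]
grip_width: 0.0003
grip_force: 0.0
t 2.40 rack [139.9  -4.6 135.7] F [-0.6  0.2 -0.2] w 0.0003 gf 0.0
lin cm [-0.18 -0.46  1.45] rot deg [0.1  0.27 0.  ]
lin cm [-0.41 -0.46  2.22] rot deg [0.1  0.27 0.  ]
lin cm [-0.66 -0.46  3.08] rot deg [0.1  0.27 0.  ]
[(np.int32(5560), [219, 226, 102, 77], [265.9, 255.8])] [269.97808046 265.58286277] [277.65640501 275.43832613]
```

View pics/w2.png

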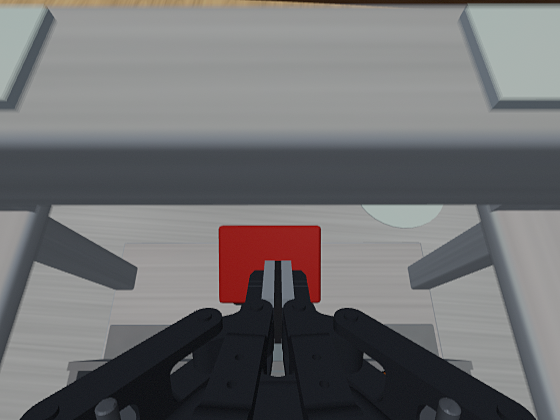

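The wrist view shows the red plate spanning (219–321, 226–303), centre about (270,264). The projection predicted (270,266), so the frame is good. Next I press gently.

```bash
python3 -m jog '{"linear":[[-0.2,-0.4,0.8],[-0.2,-0.4,1.4],[-0.3,-0.4,1.8],[-0.4,-0.4,2.2],[-0.4,-0.4,2.2]],"delta_rot":[[0,0,0],[0,0,0],[0,0,0],[0,0,0],[0,0,0]],"gripper":[-1,-1,-1,-1,-1]}'
python3 - <<'E'
from h import *
st();n=np.array([-np.sin(np.radians(25)),0,np.cos(np.radians(25))])
for d in (-10,-13):rel(rack(np.array([150,0,120])+n*d),tool(42))
E
```

```text
clock: 3.08
position: [0.6744, 0.0287, 0.1204]
tcp_rot: [0.933, 0.034, 0.359, -0.012]
ft_force: [-4.8, 0.1, 3.7]
grip_width: 0.0001
grip_force: 2.5
t 3.08 rack [152.6   0.  120.4] F [-4.8  0.1  3.7] w 0.0001 gf 2.5
lin cm [-0.51  0.    0.81] rot deg [ 0.08 -0.05  0.03]
lin cm [-0.6  0.   1.1] rot deg [ 0.08 -0.05  0.03]
```

```bash
python3 -m jog '{"linear":[[-0.2,0,0.4],[-0.4,0,0.8],[-0.5,0,1.1],[-0.5,0,1.1]],"delta_rot":[[0,0,0],[0,0,0],[0,0,0],[0,0,0]],"gripper":[-1,-1,-1,-1]}'
python3 - <<'E'
from h import *
st()
E
```

```text
clock: 3.58
position: [0.6785, 0.029, 0.1107]
tcp_rot: [0.932, 0.034, 0.36, -0.012]
ft_force: [-14.2, -1.1, 13.3]
grip_width: 0.0
grip_force: 8.8
t 3.58 rack [1.567e+02 1.000e-01 1.107e+02] F [-14.2  -1.1  13.3] w 0.0000 gf 8.8
```

About 19 N at around 12 mm of travel, so it is at the stop. I retreat quickly along the tool axis.

```bash
python3 -m jog '{"linear":[[0,0,-5],[0,0,-11],[0,0,-17],[0,0,-23],[0,0,-26],[0,0,-26],[0,0,-26],[0,0,-26],[0,0,-26],[0,0,-26],[0,0,-26],[0,0,-26]],"delta_rot":[[0,0,0],[0,0,0],[0,0,0],[0,0,0],[0,0,0],[0,0,0],[0,0,0],[0,0,0],[0,0,0],[0,0,0],[0,0,0],[0,0,0]],"gripper":[-1,-1,-1,-1,1,1,1,1,1,1,1,1]}'
python3 - <<'E'
from h import *
st()
t=imaging.camera("top");s=imaging.camera("scene");cv2.imwrite("pics/t1.png",t);cv2.imwrite("pics/s1.png",s);w=imaging.camera("wrist");cv2.imwrite("pics/w3.png",w)
for n,i in(("scene",s),("top",t),("wrist",w)):
    print(n,"red",blobs(mask(i,(0,150,60),(4,255,255))),"or",blobs(mask(i,(6,150,60),(16,255,255))))
# predicted plate / beacon head at 0.48
def tray(p,a=.48):
    x,y,z=p;return rack([x*np.cos(a)-z*np.sin(a),y,50+x*np.sin(a)+z*np.cos(a)])
for n in("top","scene","wrist"):
    print(n,[proj(n,tray(q)).round(1).tolist() for q in((150,0,70),(60,85,115),(60,85,75),(60,-85,115))])
E
```

```text
clock: 5.08
position: [0.5044, 0.0166, 0.3016]
tcp_rot: [0.933, 0.034, 0.358, -0.012]
ft_force: [-1.0, 0.0, 0.4]
grip_width: 0.0854
grip_force: 0.0
t 5.08 rack [-17.9   0.4 301.6] F [-1.   0.   0.4] w 0.0854 gf 0.0
scene red [(np.int32(29), [236, 0, 7, 5], [239.4, 1.8]), (np.int32(61), [256, 223, 25, 11], [268.8, 227.6])] or [(np.int32(535), [240, 180, 25, 40], [254.4, 201.7]), (np.int32(131), [313, 207, 12, 20], [318.9, 215.6]), (np.int32(19), [395, 231, 6, 9], [398.0, 234.1]), (np.int32(21), [383, 233, 11, 3], [388.2, 233.6]), (np.int32(79), [306, 239, 16, 8], [314.3, 242.0]), (np.int32(71), [385, 249, 20, 10], [394.8, 255.2])]
top red [(np.int32(480), [188, 0, 14, 58], [194.8, 27.1]), (np.int32(390), [248, 147, 28, 19], [261.4, 156.1])] or [(np.int32(620), [290, 180, 27, 34], [302.4, 197.2]), (np.int32(51), [227, 184, 12, 10], [233.0, 187.2]), (np.int32(245), [214, 196, 17, 20], [222.0, 205.5])]
wrist red [(np.int32(2247), [249, 167, 58, 41], [277.4, 186.3])] or [(np.int32(275), [198, 239, 36, 34], [221.1, 248.9]), (np.int32(2650), [322, 239, 62, 70], [348.8, 269.3]), (np.int32(748), [175, 261, 36, 39], [196.3, 276.8])]
top [[260.4, 157.7], [220.9, 208.3], [223.0, 202.5], [305.0, 203.3]]
scene [[266.6, 226.3], [317.7, 208.6], [313.4, 222.2], [255.4, 182.5]]
wrist [[277.6, 188.0], [185.3, 285.1], [196.7, 273.8], [370.0, 285.1]]
```

View pics/w3.png

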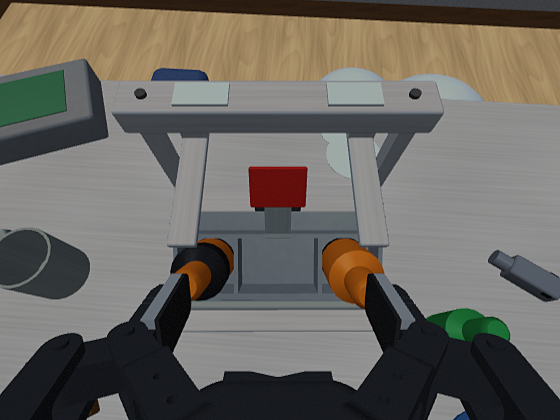

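The tray is out. In the wrist view the heads lean forward (banded ≈(196,277), plain ≈(349,269)), the red plate is at (277,186), and the top-view head centroid matches the model to within a pixel. On to the grasp.

```bash
cat >> h.py <<'E'
def tray(p,a=.48):
    x,y,z=p;return rack([x*np.cos(a)-z*np.sin(a),y,50+x*np.sin(a)+z*np.cos(a)])
E
python3 - <<'E'
from h import *
rel(tray([60,85,185]),tool(27.5))
t=cv2.imread("pics/t0.png");g=blobs(mask(t,(55,120,40),(75,255,255)),60);print(g,[onz("top",b[2],.07) for b in g])
print("mat",tri(("top",(379.2,287)),("scene",(237.7,156.5))))
E
```

```text
lin cm [-5.07 -8.47  3.48] rot deg [  0.1  -14.53   0.02]
[(np.int32(553), [352, 213, 28, 26], [365.8, 225.4])] [array([ 0.49969713, -0.21156548,  0.07      ])]
mat (array([ 0.36142129, -0.25328696, -0.00321258]), [np.float64(1.8), np.float64(1.8)])
```

```bash
python3 -m jog '{"linear":[[-5.1,-8.5,3.5],[-5.1,-8.5,3.5],[-5.1,-8.5,3.5],[-5.1,-8.5,3.5],[-5.1,-8.5,3.5]],"delta_rot":[[0,-14.5,0],[0,-14.5,0],[0,-14.5,0],[0,-14.5,0],[0,-14.5,0]],"gripper":[0.5,0.5,0.5,0.5,0.5]}'
python3 - <<'E'
from h import *
st();rel(tray([60,85,185]),tool(27.5));rel(tray([60,85,81]),tool(27.5))
w=imaging.camera("wrist");cv2.imwrite("pics/w4.png",w)
print(blobs(mask(w,(6,150,60),(16,255,255))),proj("wrist",tray([60,85,115])),proj("wrist",tray([60,85,75])))
E
```

```text
clock: 5.85
position: [0.4887, 0.0609, 0.2427]
tcp_rot: [0.969, 0.06, 0.239, -0.017]
ft_force: [-0.2, 0.0, -0.8]
grip_width: 0.0642
grip_force: 0.0
t 5.85 rack [-30.2  45.8 242.7] F [-0.2  0.  -0.8] w 0.0642 gf 0.0
lin cm [-0.04 -3.93  0.09] rot deg [-1.55 -0.18  2.52]
lin cm [-0.08 -3.65 10.49] rot deg [-1.55 -0.18  2.52]
[(np.int32(242), [245, 169, 28, 32], [260.2, 178.9]), (np.int32(5548), [379, 176, 93, 90], [423.6, 220.7]), (np.int32(1706), [208, 197, 46, 50], [230.8, 221.8]), (np.int32(599), [49, 275, 46, 39], [70.2, 297.1]), (np.int32(1032), [64, 275, 50, 76], [87.8, 317.3])] [227.84457019 228.3161766 ] [236.11067127 212.17058172]
```

View pics/w4.png

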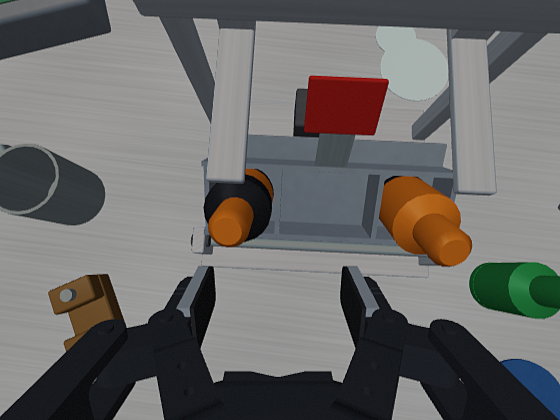

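Head end at about (230,229) against (228,228) predicted, which agrees. I shift over it first, then go down along its axis.

```bash
python3 -m jog '{"linear":[[0,-2,0],[0,-3.9,0],[0,-3.9,0],[-0.1,-3.8,2.5],[-0.1,-3.7,5],[-0.1,-3.6,7.5],[-0.1,-3.6,9],[-0.1,-3.6,10.5],[-0.1,-3.6,10.5],[-0.1,-3.6,10.5]],"delta_rot":[[-1.5,0,2.5],[-1.5,0,2.5],[-1.5,0,2.5],[-1.5,0,2.5],[-1.5,0,2.5],[-1.5,0,2.5],[-1.5,0,2.5],[-1.5,0,2.5],[-1.5,0,2.5],[-1.5,0,2.5]],"gripper":[0.5,0.5,0.5,0.5,0.5,0.5,0.5,0.5,0.5,0.5]}'
python3 - <<'E'
from h import *
st();rel(tray([60,85,81]),tool(27.5))
E
```

```text
clock: 7.15
position: [0.5472, 0.0701, 0.1687]
tcp_rot: [0.965, 0.061, 0.256, -0.019]
ft_force: [3.4, -3.2, 63.1]
grip_width: 0.0644
grip_force: 29.7
t 7.15 rack [ 28.7  50.6 168.7] F [ 3.4 -3.2 63.1] w 0.0644 gf 29.7
lin cm [-1.91 -3.49  1.13] rot deg [-1.72 -2.23  2.61]
```

It did not shift in y, and the fingers met resistance. I back straight off.

```bash
python3 -m jog '{"linear":[[0,0,-5],[0,0,-9],[0,0,-9]],"delta_rot":[[0,0,0],[0,0,0],[0,0,0]],"gripper":[0.5,0.5,0.5]}'
python3 - <<'E'
from h import *
st();s=robot.get_state();print(s["qpos"].round(3),s["qvel"].round(2));rel(tray([60,85,185]),tool(27.5))
w=imaging.camera("wrist");cv2.imwrite("pics/w5.png",w)
print(proj("wrist",tray([60,85,115])),proj("wrist",tray([150,0,70])))
E
```

```text
clock: 7.52
position: [0.495, 0.063, 0.2318]
tcp_rot: [0.969, 0.062, 0.24, -0.017]
ft_force: [-0.3, 0.2, -0.2]
grip_width: 0.0642
grip_force: 0.0
t 7.53 rack [-23.8  47.4 231.8] F [-0.3  0.2 -0.2] w 0.0642 gf 0.0
[ 0.124 -0.534 -0.43   1.189  0.004  3.14 ] [-0.    0.04 -0.06 -0.04 -0.    0.  ]
lin cm [-0.1  -3.8  -1.18] rot deg [-1.61 -0.34  2.71]
[226.38395163 234.96525194] [350.05033529 107.16579873]
```

View pics/w5.png

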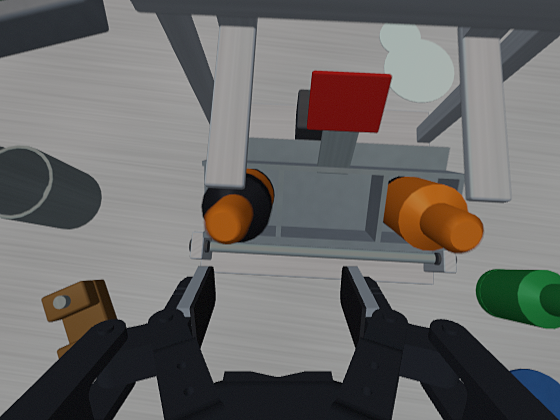

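Joint 6 is at its limit (3.14), which blocked the shift. I back up and turn the tool half a turn about z in the negative direction.

```bash
python3 -m jog '{"linear":[[0,0,-4],[0,0,-6],[0,0,-6],[0,0,-6],[0,0,-6],[0,0,-6],[0,0,-6],[0,0,-6],[0,0,-6],[0,0,-6],[0,0,-6],[0,0,-6]],"delta_rot":[[0,0,-10],[0,0,-20],[0,0,-90],[0,0,-90],[0,0,-90],[0,0,-90],[0,0,-90],[0,0,-90],[0,0,-90],[0,0,-90],[0,0,-120],[0,0,-120]],"gripper":[0.5,0.5,0.5,0.5,0.5,0.5,0.5,0.5,0.5,0.5,0.5,0.5]}'
python3 - <<'E'
from h import *
st();s=robot.get_state();print(s["qpos"].round(3));rel(tray([60,85,205]),tool(27.5,180))
E
```

```text
clock: 9.07
position: [0.4671, 0.0592, 0.2798]
tcp_rot: [0.493, 0.837, 0.147, 0.186]
ft_force: [-0.5, 0.3, 0.6]
grip_width: 0.0639
grip_force: 0.0
t 9.07 rack [-51.9  45.6 279.8] F [-0.5  0.3  0.6] w 0.0639 gf 0.0
[ 0.123 -0.568 -0.351  1.309  0.005  1.19 ]
lin cm [3.53 1.59 2.39] rot deg [  1.35  -1.02 -65.62]
```

```bash
python3 -m jog '{"linear":[[3.5,1.6,2.4],[3.5,1.6,2.4],[3.5,1.6,2.4],[3.5,1.6,2.4],[3.5,1.6,2.4],[3.5,1.6,2.4],[3.5,1.6,2.4],[3.5,1.6,2.4],[3.5,1.6,2.4]],"delta_rot":[[1.4,-1,-65.6],[1.4,-1,-65.6],[1.4,-1,-65.6],[1.4,-1,-65.6],[1.4,-1,-65.6],[1.4,-1,-65.6],[1.4,-1,-65.6],[1.4,-1,-65.6],[1.4,-1,-65.6]],"gripper":[0.5,0.5,0.5,0.5,0.5,0.5,0.5,0.5,0.5]}'
python3 - <<'E'
from h import *
st();s=robot.get_state();print(s["qpos"].round(3));rel(tray([60,85,205]),tool(27.5,180));rel(tray([60,85,81]),tool(27.5,180))
w=imaging.camera("wrist");cv2.imwrite("pics/w6.png",w)
print(blobs(mask(w,(6,150,60),(16,255,255))),[proj("wrist",tray([60,85,z])).round(1) for z in(115,92,75)])
t=imaging.camera("top");print(blobs(mask(t,(6,150,60),(16,255,255))))
E
```

```text
clock: 10.2
position: [0.475, 0.099, 0.2606]
tcp_rot: [-0.032, 0.971, 0.009, 0.238]
ft_force: [-0.6, 0.4, -0.6]
grip_width: 0.0642
grip_force: 0.0
t 10.20 rack [-41.2  84.7 260.6] F [-0.6  0.4 -0.6] w 0.0642 gf 0.0
[ 0.255 -0.541 -0.374  1.264 -0.084  0.168]
lin cm [0.07 0.03 0.08] rot deg [-0.03  0.02 -0.38]
lin cm [ 0.08  0.03 12.48] rot deg [-0.03  0.02 -0.38]
[(np.int32(137), [442, 0, 10, 77], [446.3, 36.8]), (np.int32(50), [451, 0, 5, 27], [452.9, 13.4]), (np.int32(151), [457, 36, 59, 51], [478.6, 55.6]), (np.int32(15), [514, 48, 1, 15], [514.0, 55.0]), (np.int32(52), [256, 163, 23, 10], [264.9, 165.6]), (np.int32(44), [281, 163, 21, 11], [292.0, 165.6]), (np.int32(4872), [50, 164, 100, 63], [102.3, 195.5]), (np.int32(1387), [260, 185, 38, 45], [278.5, 207.8])] [array([277.8, 217.9]), array([277.8, 209.5]), array([277.8, 204.1])]
[(np.int32(641), [289, 180, 28, 34], [302.3, 197.6]), (np.int32(51), [227, 184, 12, 10], [232.7, 187.2]), (np.int32(249), [214, 197, 17, 18], [222.2, 205.7])]
```

View pics/w6.png

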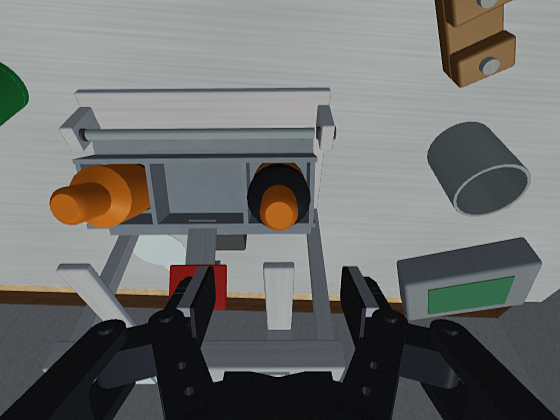

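Head at (279,208) against (278,209) predicted: aligned, and the beacon is unmoved. Going down.

```bash
python3 -m jog '{"linear":[[0.1,0,4],[0.1,0,7],[0.1,0,9],[0.1,0,10.5],[0.1,0,11.5],[0.1,0,11.5]],"delta_rot":[[0,0,0],[0,0,0],[0,0,0],[0,0,0],[0,0,0],[0,0,0]],"gripper":[0.5,0.5,0.5,0.5,0.5,0.5]}'
python3 - <<'E'
from h import *
st();rel(tray([60,85,81]),tool(27.5,180))
E
```

```text
clock: 11.05
position: [0.527, 0.1027, 0.1579]
tcp_rot: [-0.033, 0.971, 0.009, 0.237]
ft_force: [-0.2, 0.5, -0.4]
grip_width: 0.064
grip_force: 0.0
t 11.05 rack [ 11.   84.6 157.9] F [-0.2  0.5 -0.4] w 0.0640 gf 0.0
lin cm [-0.04  0.04  0.96] rot deg [-0.04 -0.01 -0.22]
```

```bash
python3 -m jog '{"linear":[[0,0,0.6],[0,0,0.9],[0,0,0.9],[0,0,0.9],[0,0,0.9],[0,0,0.9],[0,0,0.9]],"delta_rot":[[0,0,0],[0,0,0],[0,0,0],[0,0,0],[0,0,0],[0,0,0],[0,0,0]],"gripper":[0.5,0.5,-1,-1,-1,-1,-1]}' 45
python3 - <<'E'
from h import *
st()
E
```

```text
clock: 11.92
position: [0.5313, 0.1032, 0.1507]
tcp_rot: [-0.034, 0.971, 0.009, 0.238]
ft_force: [-3.8, 0.6, 3.2]
grip_width: 0.0308
grip_force: 44.8
t 11.93 rack [ 15.3  84.8 150.7] F [-3.8  0.6  3.2] w 0.0308 gf 44.8
```

Gripped at 31 mm. I draw it out along its axis.

```bash
python3 -m jog '{"linear":[[0,0,-1],[0,0,-2.5],[0,0,-4.5],[0,0,-6.5],[0,0,-9],[0,0,-12],[0,0,-15],[0,0,-15],[0,0,-15]],"delta_rot":[[0,0,0],[0,0,0],[0,0,0],[0,0,0],[0,0,0],[0,0,0],[0,0,0],[0,0,0],[0,0,0]],"gripper":[-1,-1,-1,-1,-1,-1,-1,-1,-1]}'
python3 - <<'E'
from h import *
st();
def down(yaw):return R.from_euler("z",yaw,degrees=True)*R.from_euler("x",180,degrees=True)
print("qpos",robot.get_state()["qpos"].round(2))
# green from mat direction, tool yaws
print("green dir",np.degrees(np.arctan2(-.2116+.2515,.4997-.363)))
for y in (184.18,130):rel(np.array([.363,-.2515,.24]),down(y))
E
```

```text
clock: 13.05
position: [0.4619, 0.098, 0.2823]
tcp_rot: [-0.034, 0.971, 0.009, 0.237]
ft_force: [-0.7, 0.1, -3.4]
grip_width: 0.0306
grip_force: 44.9
t 13.05 rack [-54.3  84.7 282.3] F [-0.7  0.1 -3.4] w 0.0306 gf 44.9
qpos [ 0.26 -0.56 -0.34  1.32 -0.09  0.17]
green dir 16.271470415775873
lin cm [ 12.84 -34.19  -1.95] rot deg [ 1.000e-02  2.747e+01 -2.100e-01]
lin cm [ 12.84 -34.19  -1.95] rot deg [12.99 25.36 52.9 ]
```

```bash
python3 -m jog '{"linear":[[13,-22,-3],[13,-22,-3],[13,-22,-3],[13,-22,-3],[13,-22,-3],[13,-22,-3],[13,-22,-3],[13,-22,-3],[13,-22,-3],[13,-22,-3]],"delta_rot":[[0,27.5,0],[0,27.5,0],[0,27.5,0],[0,27.5,0],[0,27.5,0],[0,27.5,0],[0,27.5,0],[0,27.5,0],[0,27.5,0],[0,27.5,0]],"gripper":[-1,-1,-1,-1,-1,-1,-1,-1,-1,-1]}'
python3 - <<'E'
from h import *
st();w=imaging.camera("wrist");cv2.imwrite("pics/w7.png",w)
m=mask(w,(100,130,40),(118,255,255))
b=[x for x in blobs(m,100)];print(b)
cs,_=cv2.findContours(m,cv2.RETR_EXTERNAL,cv2.CHAIN_APPROX_NONE);c=max(cs,key=cv2.contourArea)[:,0]
P=np.array([onz("wrist",p,.004) for p in c if 3<p[0]<556 and 3<p[1]<416])
# circle fit with radius 55 robust
from scipy.optimize import least_squares
f=least_squares(lambda q:np.linalg.norm(P[:,:2]-q,axis=1)-.055,[.363,-.2515],loss="soft_l1",f_scale=.002)
print(f.x,np.abs(f.fun).mean()*1e3)
dots=blobs(mask(w,(0,0,150),(180,60,255)),5)
print(proj("wrist",[.363,-.2515,.004]),[(d,onz("wrist",d[2],.004).round(4)) for d in dots if d[0]<400])
E
```

```text
clock: 14.3
position: [0.3487, -0.1299, 0.2496]
tcp_rot: [-0.035, 0.999, 0.001, 0.0]
ft_force: [-0.3, 0.3, -3.3]
grip_width: 0.0311
grip_force: 45.6
t 14.30 rack [-183.8 -134.4  249.6] F [-0.3  0.3 -3.3] w 0.0311 gf 45.6
[(np.int32(5176), [140, 141, 85, 83], [182.1, 181.7])]
[ 0.36177695 -0.25269119] 0.9980034698172816
[183.24806879 184.56688072] [((np.int32(89), [0, 0, 46, 4], [25.2, 0.9]), array([ 0.1701, -0.4178,  0.004 ])), ((np.int32(6), [261, 0, 6, 1], [263.5, 0.0]), array([ 0.151 , -0.1589,  0.004 ])), ((np.int32(6), [474, 1, 5, 3], [476.2, 2.0]), array([0.1366, 0.0729, 0.004 ])), ((np.int32(316), [484, 1, 76, 10], [524.1, 5.9]), array([0.1365, 0.1262, 0.004 ])), ((np.int32(6), [525, 0, 6, 1], [527.5, 0.0]), array([0.1308, 0.1281, 0.004 ])), ((np.int32(66), [532, 0, 28, 4], [547.1, 1.3]), array([0.1305, 0.1499, 0.004 ])), ((np.int32(6), [480, 2, 3, 3], [481.2, 3.0]), array([0.1371, 0.0786, 0.004 ])), ((np.int32(5), [423, 9, 4, 2], [424.6, 9.8]), array([0.1478, 0.0183, 0.004 ])), ((np.int32(170), [432, 10, 104, 11], [485.2, 14.9]), array([0.1479, 0.0861, 0.004 ])), ((np.int32(9
[... 12694 characters left out ...]
004 ])), ((np.int32(10), [520, 338, 9, 2], [524.2, 338.2]), array([0.5701, 0.2695, 0.004 ])), ((np.int32(17), [0, 344, 11, 3], [4.7, 345.1]), array([ 0.6393, -0.5365,  0.004 ])), ((np.int32(5), [540, 344, 3, 2], [541.2, 344.4]), array([0.5798, 0.2999, 0.004 ])), ((np.int32(11), [518, 349, 11, 1], [523.0, 349.0]), array([0.5904, 0.2743, 0.004 ])), ((np.int32(46), [136, 360, 14, 16], [142.6, 367.0]), array([ 0.6678, -0.3246,  0.004 ])), ((np.int32(303), [145, 370, 44, 50], [171.6, 397.9]), array([ 0.7302, -0.2807,  0.004 ])), ((np.int32(12), [518, 386, 6, 2], [520.5, 386.5]), array([0.6655, 0.2948, 0.004 ])), ((np.int32(10), [529, 398, 10, 1], [533.5, 398.0]), array([0.6884, 0.3245, 0.004 ]))]
```

View pics/w7.png

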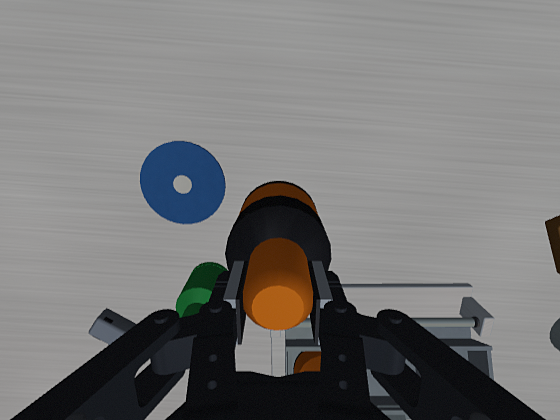

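Wrist view: mat centred at (181,184), white dot, giving (0.3623, −0.2539); the beacon hangs straight in the fingers with its head at (278,307). I check the held beacon's axis numerically and work out the placing.

Run:
```python
from h import *
s=robot.get_state();q=R.from_quat(s["tcp_rot"]);P=lambda v:proj("wrist",s["position"]+q.apply(np.array(v)/1e3)).round(1)
for dx in(-4,0,4):print(dx,"base rim row",P([dx+30,0,87.3]),"head top",P([dx,0,-31]),"head side",P([dx,16,-27]),"band lower rim front",P([dx+30,0,39.3]))
w=cv2.imread("pics/w7.png");o=mask(w,(6,150,60),(16,255,255))
c=o[:,270:286].max(1);r=np.flatnonzero(c);print("orange rows",[(int(g[0]),int(g[-1])) for g in np.split(r,np.flatnonzero(np.diff(r)>3)+1)])
rel(np.array([.3625,-.2525,.14]),R.from_euler("z",184.18,degrees=True)*R.from_euler("x",180,degrees=True))
```

```text
-4 base rim row [277.4 189.1] head top [277.2 318.7] head side [312.7 313.1] band lower rim front [277.3 206.9]
0 base rim row [277.4 184. ] head top [277.1 311. ] head side [313.  305.5] band lower rim front [277.3 200.7]
4 base rim row [277.4 178.9] head top [277.1 303. ] head side [313.4 297.7] band lower rim front [277.3 194.5]
orange rows [(183, 195), (238, 329)]
lin cm [ -0.52 -12.33  10.94] rot deg [ 0.07  0.04 -0.16]
```

```bash
python3 -m jog '{"linear":[[-0.7,-5,1],[-0.7,-10,3],[-0.7,-12.3,6],[-0.7,-12.3,10],[-0.7,-12.3,12.5],[-0.7,-12.3,14],[-0.7,-12.3,15],[-0.7,-12.3,15.4],[-0.7,-12.3,15.4],[-0.7,-12.3,15.4]],"delta_rot":[[0,0,0],[0,0,0],[0,0,0],[0,0,0],[0,0,0],[0,0,0],[0,0,0],[0,0,0],[0,0,0],[0,0,0]],"gripper":[-1,-1,-1,-1,-1,-1,-1,-1,-1,-1]}'
python3 - <<'E'
from h import *
st();rel(np.array([.3645,-.2525,.0913]),R.from_euler("z",184.18,degrees=True)*R.from_euler("x",180,degrees=True))
E
```

```text
clock: 15.6
position: [0.3644, -0.2525, 0.0961]
tcp_rot: [-0.035, 0.999, 0.0, 0.001]
ft_force: [0.5, 0.0, -3.2]
grip_width: 0.0304
grip_force: 46.1
t 15.60 rack [-177.  -257.8   96.1] F [ 0.5  0.  -3.2] w 0.0304 gf 46.1
lin cm [-0.01  0.    0.48] rot deg [ 0.03  0.09 -0.2 ]
```

```bash
python3 -m jog '{"linear":[[0,0,0.2],[0,0,0.4],[0,0,0.5],[0,0,0.5]],"delta_rot":[[0,0,0],[0,0,0],[0,0,0],[0,0,0]],"gripper":[-1,-1,-1,-1]}'; python3 -c "
from h import *
st()"
```

```text
clock: 16.1
position: [0.3644, -0.2524, 0.0912]
tcp_rot: [-0.035, 0.999, 0.0, 0.001]
ft_force: [-1.7, 2.3, 5.8]
grip_width: 0.0306
grip_force: 46.8
t 16.10 rack [-177.  -257.6   91.2] F [-1.7  2.3  5.8] w 0.0306 gf 46.8
```

It has touched down (force went from −3 to +6 N). I open and rise.

```bash
python3 -m jog '{"linear":[[0,0,0],[0,0,0],[0,0,0],[0,0,-1],[0,0,-4],[0,0,-8],[0,0,-13],[0,0,-18],[0,0,-20],[0,0,-20]],"delta_rot":[[0,0,0],[0,0,0],[0,0,0],[0,0,0],[0,0,0],[0,0,0],[0,0,0],[0,0,0],[0,0,0],[0,0,0]],"gripper":[0.3,0.3,0.3,0.3,0.3,0.3,0.3,0.3,0.3,0.3]}'
python3 - <<'E'
from h import *
st();w=imaging.camera("wrist");cv2.imwrite("pics/w8.png",w)
o=mask(w,(6,150,60),(16,255,255));print([b for b in blobs(o,60)],proj("wrist",[.3625,-.2525,.124]),proj("wrist",[.3625,-.2525,.1]),proj("wrist",[.3625,-.2525,.004]))
print(blobs(mask(w,(100,130,40),(118,255,255)),60))
t=imaging.camera("top");print(blobs(mask(t,(6,150,60),(16,255,255))),proj("top",[.3625,-.2525,.12]),proj("top",[.3625,-.2525,.01]))
rel(rack([-60,0,300]),tool(42,180))
E
```

```text
clock: 17.35
position: [0.3645, -0.2529, 0.2922]
tcp_rot: [-0.035, 0.999, -0.0, 0.002]
ft_force: [-0.1, -0.2, -1.1]
grip_width: 0.0553
grip_force: 0.0
t 17.35 rack [-177.  -258.2  292.2] F [-0.1 -0.2 -1.1] w 0.0553 gf 0.0
[(np.int32(73), [261, 151, 37, 11], [277.8, 154.5]), (np.int32(807), [265, 171, 29, 34], [279.0, 187.6])] [277.63616482 193.96375132] [277.6191334  188.63933148] [277.56891531 172.93999213]
[(np.int32(2379), [240, 133, 77, 76], [277.4, 163.1])]
[(np.int32(640), [289, 180, 28, 34], [302.3, 197.6]), (np.int32(46), [368, 277, 8, 19], [370.4, 284.9]), (np.int32(202), [381, 281, 16, 16], [388.8, 288.1])] [392.20874096 288.11922941] [379.49188933 286.96024928]
lin cm [-11.66  25.83  -0.98] rot deg [ 2.000e-02 -4.199e+01 -2.300e-01]
```

The beacon stands at the middle of the mat: base rim at row 151 as expected, mat centred at column 278. Back to the plate.

```bash
python3 -m jog '{"linear":[[-11.7,25.8,-1],[-11.7,25.8,-1],[-11.7,25.8,-1],[-11.7,25.8,-1],[-11.7,25.8,-1],[-11.7,25.8,-1],[-11.7,25.8,-1],[-11.7,25.8,-1],[-11.7,25.8,-1],[-11.7,25.8,-1]],"delta_rot":[[0,0,0],[0,-42,0],[0,-42,0],[0,-42,0],[0,-42,0],[0,-42,0],[0,-42,0],[0,-42,0],[0,-42,0],[0,-42,0]],"gripper":[0.3,0.3,-1,-1,-1,-1,-1,-1,-1,-1]}'
python3 - <<'E'
from h import *
st();print(robot.get_state()["qpos"].round(2))
for a in (.52,.48,.36,.24,.12,0,-.05,-.085):
    print(a,end=" ");rel(tray([150,0,70],a),tool(42,180))
E
```

```text
clock: 18.7
position: [0.463, 0.0123, 0.3014]
tcp_rot: [-0.032, 0.933, 0.013, 0.359]
ft_force: [0.2, 0.1, 0.6]
grip_width: 0.0001
grip_force: 0.0
t 18.70 rack [-59.5  -0.8 301.4] F [0.2 0.1 0.6] w 0.0001 gf 0.0
[-0.   -0.84 -0.56  1.12  0.05 -0.05]
0.52 lin cm [-3.72  0.14 18.99] rot deg [-0.12  0.06 -0.24]
0.48 lin cm [-3.85  0.14 19.64] rot deg [-0.12  0.06 -0.24]
0.36 lin cm [-4.1   0.15 21.61] rot deg [-0.12  0.06 -0.24]
0.24 lin cm [-4.1   0.15 23.59] rot deg [-0.12  0.06 -0.24]
0.12 lin cm [-3.87  0.16 25.57] rot deg [-0.12  0.06 -0.24]
0 lin cm [-3.4   0.16 27.5 ] rot deg [-0.12  0.06 -0.24]
-0.05 lin cm [-3.14  0.16 28.28] rot deg [-0.12  0.06 -0.24]
-0.085 lin cm [-2.93  0.16 28.82] rot deg [-0.12  0.06 -0.24]
```

```bash
python3 -m jog '{"linear":[[-3.5,0.1,6],[-3.7,0.1,12],[-3.8,0.1,16],[-3.8,0.1,18],[-3.8,0.1,19],[-3.9,0.1,19.6],[-3.9,0.1,20.2],[-4,0.1,20.8],[-4.1,0.1,21.3],[-4.1,0.1,21.8]],"delta_rot":[[0,0,0],[0,0,0],[0,0,0],[0,0,0],[0,0,0],[0,0,0],[0,0,0],[0,0,0],[0,0,0],[0,0,0]],"gripper":[-1,-1,-1,-1,-1,-1,-1,-1,-1,-1]}'
python3 - <<'E'
from h import *
st()
for a in (.36,.24,.12,0,-.05,-.085):
    print(a,end=" ");rel(tray([150,0,70],a),tool(42,180))
E
```

```text
clock: 19.95
position: [0.6385, 0.0261, 0.1673]
tcp_rot: [-0.032, 0.933, 0.013, 0.359]
ft_force: [-7.1, -0.4, 1.6]
grip_width: -0.0
grip_force: 3.2
t 19.95 rack [1.166e+02 1.000e-01 1.673e+02] F [-7.1 -0.4  1.6] w -0.0000 gf 3.2
0.36 lin cm [-0.   -0.01 -0.14] rot deg [-0.09  0.07 -0.21]
0.24 lin cm [-0.01 -0.01  1.85] rot deg [-0.09  0.07 -0.21]
0.12 lin cm [ 0.23 -0.01  3.82] rot deg [-0.09  0.07 -0.21]
0 lin cm [ 0.69 -0.01  5.75] rot deg [-0.09  0.07 -0.21]
-0.05 lin cm [ 0.96 -0.01  6.53] rot deg [-0.09  0.07 -0.21]
-0.085 lin cm [ 1.16 -0.01  7.07] rot deg [-0.09  0.07 -0.21]
```

Contact at 7 N, and the plate is moving. I follow the arc.

```bash
python3 -m jog '{"linear":[[0,0,0.6],[0,0,1.2],[0,0,1.8],[0.1,0,2.4],[0.1,0,3],[0.2,0,3.6],[0.3,0,4.2],[0.5,0,4.8],[0.6,0,5.3],[0.7,0,5.6],[0.7,0,5.6]],"delta_rot":[[0,0,0],[0,0,0],[0,0,0],[0,0,0],[0,0,0],[0,0,0],[0,0,0],[0,0,0],[0,0,0],[0,0,0],[0,0,0]],"gripper":[-1,-1,-1,-1,-1,-1,-1,-1,-1,-1,-1]}'
python3 - <<'E'
from h import *
st()
for a in (0,-.05,-.085,-.1):
    print(a,end=" ");rel(tray([150,0,70],a),tool(42,180))
E
```

```text
clock: 21.32
position: [0.671, 0.0285, 0.1216]
tcp_rot: [-0.032, 0.933, 0.013, 0.359]
ft_force: [-7.5, 0.4, 4.4]
grip_width: -0.0002
grip_force: 3.5
t 21.32 rack [1.492e+02 1.000e-01 1.216e+02] F [-7.5  0.4  4.4] w -0.0002 gf 3.5
0 lin cm [ 0.05 -0.01  0.18] rot deg [-0.08  0.12 -0.21]
-0.05 lin cm [ 0.31 -0.01  0.96] rot deg [-0.08  0.12 -0.21]
-0.085 lin cm [ 0.52 -0.01  1.5 ] rot deg [-0.08  0.12 -0.21]
-0.1 lin cm [ 0.61 -0.01  1.73] rot deg [-0.08  0.12 -0.21]
```

```bash
python3 -m jog '{"linear":[[0.2,0,0.6],[0.4,0,1.1],[0.5,0,1.4],[0.5,0,1.5],[0.5,0,1.5]],"delta_rot":[[0,0,0],[0,0,0],[0,0,0],[0,0,0],[0,0,0]],"gripper":[-1,-1,-1,-1,-1]}'; python3 -c "
from h import *
st()"
```

```text
clock: 21.95
position: [0.6773, 0.0289, 0.1095]
tcp_rot: [-0.032, 0.932, 0.013, 0.36]
ft_force: [-33.6, -2.6, 23.0]
grip_width: 0.0
grip_force: 16.9
t 21.95 rack [1.555e+02 1.000e-01 1.095e+02] F [-33.6  -2.6  23. ] w 0.0000 gf 16.9
```

It is at the stop, at about 40 N. I release now.

```bash
python3 -m jog '{"linear":[[-0.3,0,-1],[-0.4,0,-3],[-0.4,0,-8],[-0.4,0,-14],[-0.4,0,-20],[-0.4,0,-24],[-0.4,0,-26],[-0.4,0,-26],[-0.4,0,-26],[-0.4,0,-26],[-0.4,0,-26],[-0.4,0,-26]],"delta_rot":[[0,0,0],[0,0,0],[0,0,0],[0,0,0],[0,0,0],[0,0,0],[0,0,0],[0,0,0],[0,0,0],[0,0,0],[0,0,0],[0,0,0]],"gripper":[-1,-1,-1,-1,-1,-1,-1,-1,-1,-1,-1,-1]}'
python3 - <<'E'
from h import *
st();t=imaging.camera("top");cv2.imwrite("pics/t9.png",t);a=cv2.imread("pics/t0.png")
print("red",blobs(mask(t,(0,150,90),(4,255,255))),"or",blobs(mask(t,(6,150,90),(16,255,255))))
s=imaging.camera("scene");print("red",blobs(mask(s,(0,150,90),(4,255,255))),"or",blobs(mask(s,(6,150,90),(16,255,255))))
for n,b in(("conn",(395,175,437,207)),("clamp",(130,240,175,290)),("mug",(98,178,152,222)),("green",(348,208,384,242))):
    x0,y0,x1,y1=b;d=cv2.absdiff(t,a)[y0:y1,x0:x1].max(2);print(n,(d>50).sum())
E
```

```text
clock: 23.45
position: [0.5067, 0.017, 0.3008]
tcp_rot: [-0.032, 0.933, 0.013, 0.358]
ft_force: [-0.0, -1.1, -0.3]
grip_width: -0.0001
grip_force: 0.0
t 23.45 rack [-15.5   0.6 300.8] F [-0.  -1.1 -0.3] w -0.0001 gf 0.0
red [(np.int32(454), [188, 0, 13, 58], [194.6, 26.8]), (np.int32(440), [249, 135, 26, 21], [261.3, 144.5])] or [(np.int32(301), [289, 171, 26, 25], [298.9, 185.8]), (np.int32(199), [382, 282, 18, 14], [390.8, 288.3])]
red [(np.int32(24), [237, 0, 6, 5], [239.9, 1.8]), (np.int32(320), [244, 247, 29, 21], [258.2, 256.7])] or [(np.int32(139), [231, 127, 11, 15], [235.7, 134.2]), (np.int32(132), [229, 149, 19, 12], [238.2, 155.6]), (np.int32(255), [238, 201, 21, 23], [248.9, 212.7])]
conn 0
clamp 0
mug 0
green 0
```

The plate is back at its starting pixels in both views, which means the tray is latched level. The plain beacon is back where it began, the banded one stands on the mat, and the bystanders are unchanged.

```bash
python3 -c "
from h import *
for z in(.1,.115):print(proj('scene',[.3625,-.2525,z]))
print(robot.close_job())"
```

```text
[234.53974219 134.0253136 ]
[234.13042691 130.4745783 ]
the job is handed in; nothing more can be done
None
```

Handed in at about 23.5 s: the banded beacon stands upright on the middle of the mat, the tray is latched level, and the plain beacon and bystanders are unmoved; two contacts went harder than planned, about 63 N when the fingers met something above the tray on a failed first grasp, and about 40 N on the final latch push (limit 50 N).

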